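# Set out the seasonings round the tin

## Task

Set out the seasonings on the front of the worktop: stand the salt shaker in the middle of the blue coaster and the wide red-lidded jar in the middle of the yellow coaster, the slim spice jar on the worktop exactly halfway between those two, and the little dropper bottle exactly halfway between the red-lidded jar and the green-labelled tin. Then lay the matchbox flat on the middle of the wide jar's lid. Everything stands upright and is let go, and the egg cup stays where it is.

Things in the scene. Friction and masses are not known exactly. Their poses are not given: they have to be found in the camera images.
- salt_shaker: Loose glass salt shaker on the front half of the worktop (a like one that stands far back by the wall at the left belongs to the kitchen and is fixed), white salt inside, grey domed metal cap; 44 mm across up to 70 mm height, 90 mm tall, about 0.1 kg. Its origin is the centre of its underside, z up; round, so its yaw does not matter. 
- lidded_jar: Loose wide jar on the front half of the worktop (not the like one far back by the wall) with tan contents and a flat red lid, the widest of the loose things; body 60 mm across up to 88 mm height, lid 65 mm across, its flat top 99 mm above the underside; about 0.44 kg. Its origin is the centre of its underside, z up; round, so its yaw does not matter. 
- spice_jar: Loose slim spice jar with a brown label and a red cap (cap top brown-gold); body 42 mm across, cap 45 mm across from 85 mm height, 106 mm tall, about 0.11 kg. Its origin is the centre of its underside, z up; round, so its yaw does not matter. 
- dropper_bottle: Loose small brown bottle with a black dropper top; body 33 mm across up to 62 mm height, then a neck 24 mm and a 12 mm bulb, 102 mm tall in all, about 0.07 kg. Its origin is the centre of its underside, z up; round, so its yaw does not matter. 
- matchbox: Loose closed matchbox, red top with a yellow disc, lying flat; 37 mm along its x, 56 mm along its y, 17 mm thick, about 0.02 kg; its drawer does not slide. Its origin is the centre of its underside, z up; grasp it across x.
- egg_cup: Loose white egg cup, 49 mm across, 50 mm tall: a bystander that stands behind the coasters and stays where it is. Its origin is the centre of its underside, z up; round, so its yaw does not matter. 
- blue_coaster: Round blue coaster, 86 mm across, 4 mm thick, fixed to the worktop. Origin: centre of its underside on the worktop. Blue coaster, yellow coaster and tin stand at the corners of a flat triangle (sides about 166, 166 and 280 mm); which is at which corner changes from start to start.
- yellow_coaster: Round yellow coaster, 86 mm across, 4 mm thick, fixed to the worktop. Origin: centre of its underside on the worktop.
- pea_tin: Food tin with a pale green label and a metal lid, 76 mm across, 58 mm tall, fixed to the worktop. Origin: centre of its underside. Wall cabinets hang over the back of the worktop: their fronts are at x = 0.59 m, their knobs a little farther forward, their undersides 0.41 m up, so a wrist that swings out there strikes them.

How it is judged:
By the outcome, as a careful person would: the job done as asked, in the order asked, and still so for the second after the job is handed in, with the robot touching nothing.
It also fails if it takes over 131 s, if anything falls off the work surface, if the arm or the gripper's body presses on something with over 40 N, if the wrist force passes 120 N, or if a joint passes its speed limit or range.

## Robot

A 6-joint arm with a two-finger parallel gripper is mounted at the origin on a cart in front of the work surface, level with it; the furniture and walls round the work are solid. World frame = base frame: x ahead of the robot, y to its left, z up, the work surface at z = 0. Lengths are in mm, angles in rad, forces in N, time in s.
With the tool pointing down it reaches from about 400 to 925 mm from the base axis. Payload 12.5 kg.
Tool frame: the origin (TCP) lies midway between the tips of the shut fingers; the grasp point (between the pads) lies 19 mm behind it (env.pinch_z is the z of the grasp point in the tool frame, in mm); z points along the fingers, y is the line along which they close (so a half turn about z gives the same grasp; the last joint's range is limited). The gripper opens to 95 mm and grips with 3 to 60 N. Pads are 20 mm wide; open, the fingers measure 119 mm over their backs; the gripper's body (75 mm by 180 mm) begins 59 mm behind the grasp point.
Start: joints at [1.146, 0.491, 1.559, -0, 1.092, -0.106], TCP at [195.875, 593.531, 214.661] pointing down, gripper open.
Joint ranges: [-3.1, 3.1], [-0.84, 2.19], [0.05, 2.79], [-1.13, 4.28], [0.06, 2.93], [-2.69, 2.69]. Speed limits (rad/s): [2.22, 2.22, 2.79, 3.14, 3.14, 3.14].

## Interface

Orientations are given as [roll, pitch, yaw] about the fixed x, y, z axes, in that order (R = Rz(yaw) Ry(pitch) Rx(roll)).
In Python, from cell import env, eyes gives the robot as it stands.
- The arm moves only by the shell command python3 -m inch 'ROWS'. ROWS is JSON, a list of rows, each a list of 3 entries, a list of its own where there are three numbers: the shift along the tool's x, y, z in units of 60 mm (1.0 is 60 mm), then the turn about the tool's z in units of 5 degrees (1.0 is 5 degrees), then the closure, from -1 (fully open) to 1 (shut). In form: [[[tx, ty, tz], turn, claw], ...]. A call has exactly 10 rows; each row shifts and turns the commanded pose from where the row before left it, along the tool's axes as they then stand; what a row does not reach is not made up. A row lasts 1/8 s, in which the tool goes at most 62.5 mm and 10.7 degrees, less where a joint would pass 70% of its speed; a pose out of reach is approached as far as the arm can. A call is refused whole if a number of a shift passes 1 or a number of a turn 1, either way. A call with a gripper value outside its range is refused whole. The fingers move at their own pace and stop on an object; the grip force is fixed at half the most. Time passes only in rows, so rows that do not move let the fingers close, or fill a call up. It gives the time, the measured TCP pose, the force, the opening and the grip force at its end, in the units of the state.
- env.state(): the state, without advancing time (a new reading comes with each control period).
- eyes.read_camera(name): name is "scene" or "top"; returns a dict with "pixels" (480x640x3 uint8, red, green, blue), "fx", "fy", "cx", "cy" (pixels), "extrinsics" (4x4, takes a point from world to camera coordinates). Camera axes: x right, y down, z forward; pixel columns grow to the right and rows downward; lengths in mm; the calibration is good to about 2 mm. A picture is of the moment at which its call begins. There is no depth.
- env.job_done(): hands the job in; it is judged then, once.
Trained networks look in a picture, given as the dict that the camera call returned (one of the last four; its "shot" number tells which), for a name from the list of things; names that differ only in an ending like _2 or _b are one class to them, and where a whole thing is asked for, a point or a joint stands for the part that bears it (a point fixed in the world has none). Each returns a list of dicts, best first, with "score" (0 to 1); they miss things now and then, are a little off and sometimes report something else, mostly with a low value. They report only what shows in the picture. A call takes as long as a camera call.
- eyes.boxes_of(name, picture): "centre" ([row, column] in pixels, amid what is visible of it).
- eyes.cut_out(name, picture): "mask" (480x640 bool, what is visible of it) and "centre" ([row, column] in pixels, amid what is visible of it).
- eyes.spot_point(name, picture): "centre" ([row, column] in pixels: a listed point, or the origin of a listed thing).
The state is a dict: "t": time; "joints": joint angles; "qvel": joint speeds; "tau": joint torques, N m; "eef_pos": TCP position; "tcp_rot": TCP orientation; "ft_force": force on the tool from outside, world axes, zero at the start; "moment": the same for the moment, N m; "opening": opening from 0.0 (shut) to 1.0 (fully open); "grip_force": force on a finger pad.
Only numpy, scipy, OpenCV 4.12 (cv2) and the standard library are available. Lean on these libraries where they do the work, as an engineer would, in place of code of your own. Each camera call takes 0.05 s, during which the arm holds its last target. There are 200 camera calls.

## Working session

There is one attempt and no reset: what is moved stays moved. The work goes in short steps, Python scripts to look and compute and a shell command to move; the robot and the scene stay as the last step left them, time stands still between calls to the robot, and variables do not carry over. Pictures are saved under pics/ and viewed, at most 14 in all, crops included, and the job is handed in when it is done.

```bash
ls; mkdir -p pics
cat > h.py <<'E'
from cell import env, eyes
import numpy as np, cv2
def shot(n,save=None):
    p=eyes.read_camera(n)
    if save: cv2.imwrite('pics/'+save,cv2.cvtColor(np.asarray(p['pixels']),cv2.COLOR_RGB2BGR))
    return p
def ray(p,rc):
    E=np.array(p['extrinsics']);R=E[:3,:3];c=-R.T@E[:3,3]
    d=R.T@np.array([(rc[1]-p['cx'])/p['fx'],(rc[0]-p['cy'])/p['fy'],1]);return c,d
def at_z(p,rc,z):
    c,d=ray(p,rc);return c+d*(z-c[2])/d[2]
def proj(p,X):
    E=np.array(p['extrinsics']);q=E[:3,:3]@np.array(X,float)+E[:3,3]
    return np.array([p['cy']+p['fy']*q[1]/q[2],p['cx']+p['fx']*q[0]/q[2]])
def two(p,a,q,b):
    c1,d1=ray(p,a);c2,d2=ray(q,b);d1/=np.linalg.norm(d1);d2/=np.linalg.norm(d2)
    s=np.linalg.lstsq(np.stack([d1,-d2],1),c2-c1,rcond=None)[0]
    A=c1+s[0]*d1;B=c2+s[1]*d2
    return (A+B)/2,np.linalg.norm(A-B)
E
python3 - <<'E'
from h import *
s=env.state();print({k:np.round(s[k],3) for k in('t','eef_pos','tcp_rot','joints','opening')},env.pinch_z)
a=shot('scene','s0.png');b=shot('top','t0.png')
for p in(a,b):
    E=np.array(p['extrinsics']);print(np.round(-E[:3,:3].T@E[:3,3]),p['fx'])
for n in "salt_shaker lidded_jar spice_jar dropper_bottle matchbox egg_cup blue_coaster yellow_coaster pea_tin".split():
    print(n)
    for nm,p in(('scene',a),('top',b)):
        print(' ',nm,[(np.round(r['centre'],1),round(r['score'],2),np.round(at_z(p,r['centre'],0)[:2])) for r in eyes.spot_point(n,p)[:3]])
E
```

```text
pics
{'t': np.float64(0.0), 'eef_pos': array([195.76 , 593.309, 214.073]), 'tcp_rot': array([-3.141, -0.   ,  2.823]), 'joints': array([ 1.146,  0.492,  1.559, -0.   ,  1.092, -0.106]), 'opening': np.float64(1.002)} -18.8
[ -83. -785.  692.] 459.8372181573985
[ 273.    2. 1338.] 611.5915125963837
salt_shaker
  scene [(array([353.6, 421.4]), 0.94, array([ 429., -385.]))]
  top [(array([266.3, 483.9]), 0.64, array([ 432., -384.]))]
lidded_jar
  scene [(array([222.6, 242.7]), 0.73, array([371., 261.]))]
  top [(array([298. , 192.7]), 0.6, array([369., 256.]))]
spice_jar
  scene [(array([225.6, 328.4]), 0.65, array([558., 103.]))]
  top [(array([295.2, 437.3]), 0.56, array([ 369., -279.]))]
dropper_bottle
  scene [(array([313.1, 400.1]), 0.61, array([ 475., -277.]))]
  top [(array([245. , 432.3]), 0.59, array([ 480., -273.]))]
matchbox
  scene [(array([206. , 247.9]), 0.49, array([428., 337.]))]
  top [(array([273.1, 148.7]), 0.56, array([425., 353.]))]
egg_cup
  scene [(array([225.8, 332.4]), 0.57, array([567.,  95.]))]
  top [(array([201.7, 264.7]), 0.85, array([583.,  98.]))]
blue_coaster
  scene [(array([288.2, 332.2]), 0.91, array([ 405., -123.])), (array([223.2, 240. ]), 0.47, array([363., 263.])), (array([231.1, 276.7]), 0.42, array([426., 165.]))]
  top [(array([274.5, 359.3]), 0.78, array([ 417., -109.]))]
yellow_coaster
  scene [(array([229.4, 280. ]), 0.96, array([438., 167.]))]
  top [(array([268.4, 231. ]), 0.8, array([433., 173.]))]
pea_tin
  scene [(array([246.2, 329.3]), 0.76, array([501.,  19.]))]
  top [(array([233.4, 295. ]), 0.89, array([510.,  31.]))]
```

View pics/t0.png

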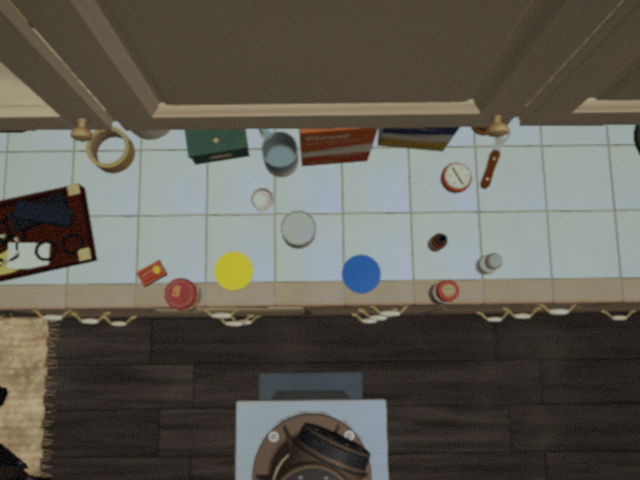

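View pics/s0.png

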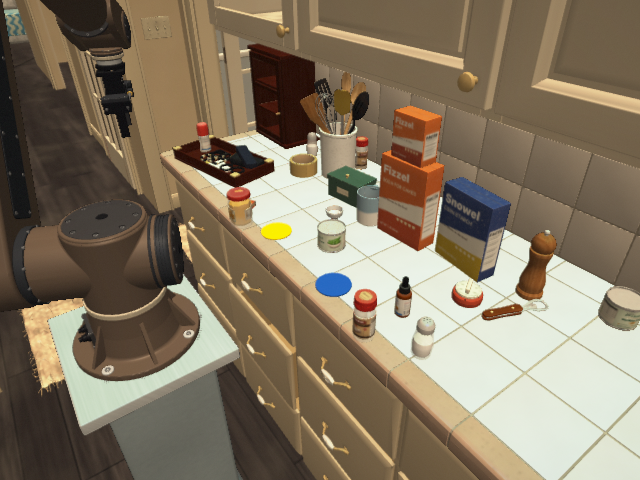

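The top view shows the shaker at (263,489), the spice jar at (292,446), the dropper bottle at (241,438), the red-lidded jar at (294,181) and the matchbox at (272,152). It also shows the yellow coaster at (271,234), the blue coaster at (273,361), the tin at (229,298) and the egg cup at (199,262). The scene view agrees: the loose jar is at (205,240) and the tin at (236,331). Next I'll fit the silhouettes with known shapes.

```bash
cat >> h.py <<'E'
from scipy.optimize import least_squares
SH=dict(salt_shaker=[(22,0),(22,70),(17,82),(6,90)],lidded_jar=[(30,0),(30,88),(32.5,88),(32.5,99)],spice_jar=[(21,0),(21,85),(22.5,85),(22.5,106)],
 dropper_bottle=[(16.5,0),(16.5,62),(12,64),(12,80),(6,82),(6,102)],egg_cup=[(15,0),(24.5,30),(24.5,50)],blue_coaster=[(43,0),(43,4)],yellow_coaster=[(43,0),(43,4)],pea_tin=[(38,0),(38,58)],matchbox=None)
T=np.linspace(0,2*np.pi,40,endpoint=False)
def pmask(p,n,x,y,yaw=0,z0=0,ss=4):
    if n=='matchbox':
        c,s=np.cos(yaw),np.sin(yaw)
        rings=[[(x+c*a-s*b,y+s*a+c*b,z0+z) for a in(-18.5,18.5) for b in(-28,28) for z in(0,17)]]
    else: 
        L=SH[n];rings=[[(x+r*np.cos(t),y+r*np.sin(t),z0+z) for (r,z) in L[i:i+2] for t in T] for i in range(len(L)-1)]
    m=np.zeros((480*ss,640*ss),np.uint8)
    for R in rings:
        q=np.array([proj(p,X)[::-1] for X in R])
        cv2.fillConvexPoly(m,cv2.convexHull(np.round((q+.5)*ss-.5).astype(np.int32)),1)
    return m
def cen(m,ss=4):
    M=cv2.moments(m,True);return np.array([M['m01'],M['m10']])/M['m00']/ss
def locate(n,pics,z0=0,near=None):
    g=[]
    for p in pics:
        L=eyes.cut_out(n,p)
        if near is not None:
            L=[r for r in L if np.linalg.norm(at_z(p,r['centre'],z0+30)[:2]-near)<90]
        if not L: g.append(None);print(n,'missed');continue
        m=np.asarray(L[0]['mask']).astype(np.uint8);g.append((p,m,L[0]['score']))
    out=[]
    for v in g:
        if v is None: out.append(None);continue
        p,m,s=v;c=cen(m,1);x=at_z(p,c,z0+30)[:2]
        for _ in range(5):
            k=pmask(p,n,*x,z0=z0);e=c-cen(k)
            x=x+(at_z(p,cen(k)+e,z0)-at_z(p,cen(k),z0))[:2]
        out.append((np.round(x,1).tolist(),round(s,2),int(m.sum()),int(k.sum()/16)))
    return out
E
python3 - <<'E'
from h import *
a=shot('scene');b=shot('top')
N=dict(salt_shaker=(430,-384),lidded_jar=(370,258),spice_jar=(369,-279),dropper_bottle=(477,-275),matchbox=(426,347),egg_cup=(583,98),blue_coaster=(412,-114),yellow_coaster=(435,171),pea_tin=(508,30))
for n,x in N.items(): print(n,locate(n,(a,b),near=np.array(x)))
for r in eyes.cut_out('matchbox',b)[:1]:
    m=np.asarray(r['mask']).astype(np.uint8);c=max(cv2.findContours(m,0,2)[0],key=len)
    print(cv2.minAreaRect(c));q=cv2.boxPoints(cv2.minAreaRect(c));print(np.round([at_z(b,v[::-1],12)[:2] for v in q]))
E
```

```text
salt_shaker [([430.7, -380.4], 0.74, 835, 979), ([434.5, -380.1], 0.6, 489, 548)]
lidded_jar missed
lidded_jar [None, ([373.6, 265.1], 0.64, 987, 1022)]
spice_jar [([368.5, -278.5], 0.9, 1112, 1127), ([372.6, -276.3], 0.94, 565, 593)]
dropper_bottle [([477.0, -276.5], 0.74, 539, 585), ([482.8, -273.4], 0.71, 265, 303)]
matchbox missed
matchbox [None, ([424.3, 346.9], 0.83, 442, 503)]
egg_cup [([588.0, 118.8], 0.55, 196, 324), ([580.7, 103.2], 0.96, 436, 447)]
blue_coaster [([414.0, -111.8], 0.7, 727, 732), ([419.1, -110.4], 0.97, 1150, 1223)]
yellow_coaster [([424.7, 169.7], 0.95, 439, 456), ([428.9, 168.8], 0.76, 1204, 1218)]
pea_tin [([509.5, 25.1], 0.72, 875, 916), ([515.7, 26.3], 0.96, 1065, 1127)]
((151.14678955078125, 273.34405517578125), (17.40623664855957, 26.210947036743164), 61.69924545288086)
[[427. 379.]
 [453. 330.]
 [419. 311.]
 [393. 360.]]
```

```bash
python3 -m inch '[[[0,0,0],1,-1],[[0,0,0],1,-1],[[0,0,0],1,-1],[[0,0,0],1,-1],[[0,0,0],1,-1],[[0,0,0],1,-1],[[0,0,0],1,-1],[[0,0,0],1,-1],[[0,0,0],1,-1],[[0,0,0],1,-1]]'
python3 -m inch '[[[0,0,0],1,-1],[[0,0,0],1,-1],[[0,0,0],1,-1],[[0,0,0],1,-1],[[0,0,0],0.35,-1],[[-0.5,0.7,0],0,-1],[[-0.5,0.7,0],0,-1],[[-0.5,0.7,0],0,-1],[[-0.5,0.7,0],0,-1],[[-0.5,0.7,0],0,-1]]'
python3 -m inch '[[[-0.85,0.1,0],0,-1],[[-0.85,0.1,0],0,-1],[[-0.85,0.1,0],0,-1],[[-0.85,0.1,0],0,-1],[[-0.85,0.1,0],0,-1],[[-0.85,0.1,0],0,-1],[[-0.85,0.1,0],0,-1],[[-0.85,0.1,0],0,-1],[[-0.85,0.1,0],0,-1],[[-0.85,0.1,0],0,-1]]'
```

```text
t: 3.3
eef_pos: [195.9, 593.6, 214.7]
tcp_rot: [3.142, -0.0, 1.947]
ft_force: [0.2, -0.8, 0.3]
opening: 0.999
grip_force: 0.0
t: 4.55
eef_pos: [407.1, 442.4, 214.8]
tcp_rot: [3.141, -0.0, 1.572]
ft_force: [-0.1, 1.1, -0.3]
opening: 0.999
grip_force: 0.0
t: 5.8
eef_pos: [465.8, -68.3, 214.9]
tcp_rot: [3.141, 0.0, 1.572]
ft_force: [0.3, 0.4, 0.5]
opening: 1.001
grip_force: 0.0
```

```bash
python3 -m inch '[[[-0.74,-0.079,0],0,-1],[[-0.74,-0.079,0],0,-1],[[-0.74,-0.079,0],0,-1],[[-0.74,-0.079,0],0,-1],[[-0.74,-0.079,0],0,-1],[[-0.74,-0.079,0],0,-1],[[-0.76,-0.079,0],0,-1],[[0,0,0.5],0,-1],[[0,0,0.5],0,-1],[[0,0,0.5],0,-1]]'
python3 -m inch '[[[0,0,0.4],0,-1],[[0,0,0.4],0,-1],[[0,0,0.4],0,-1],[[0,0,0.4],0,-1],[[0,0,0],0,-1],[[0,0,0],0,1],[[0,0,0],0,1],[[0,0,0],0,1],[[0,0,0],0,1],[[0,0,0],0,1]]'
python3 -m inch '[[[0,0,0],0,1],[[0,0,0],0,1],[[0,0,0],0,1],[[0,0,0],0,1],[[0,0,-0.05],0,1],[[0,0,-0.15],0,1],[[0,0,-0.4],0,1],[[0,0,-0.6],0,1],[[0,0,-0.6],0,1],[[0,0,-0.2],0,1]]'
python3 - <<'E'
from h import *
b=shot('top');a=shot('scene','s1.png');s=env.state();print(s['eef_pos'],s['grip_force'],s['opening'])
z=s['eef_pos'][2]-29
print(locate('salt_shaker',(a,b),z0=z,near=np.array([430,-380])))
E
```

```text
t: 7.05
eef_pos: [432.4, -378.7, 123.8]
tcp_rot: [3.141, 0.0, 1.571]
ft_force: [0.7, -0.7, -0.0]
opening: 1.0
grip_force: 0.0
t: 8.3
eef_pos: [432.5, -378.5, 28.7]
tcp_rot: [3.141, 0.0, 1.571]
ft_force: [-0.5, -1.7, 1.0]
opening: 0.53
grip_force: 0.0
t: 9.55
eef_pos: [432.8, -378.9, 150.9]
tcp_rot: [3.139, 0.002, 1.571]
ft_force: [0.8, -0.4, -1.6]
opening: 0.424
grip_force: 29.7
[ 432.61845241 -378.70228837  149.5208007 ] 29.70391822513193 0.42397959962650555
salt_shaker missed
[([428.1, -388.6], 0.59, 722, 1198), None]
```

View pics/s1.png

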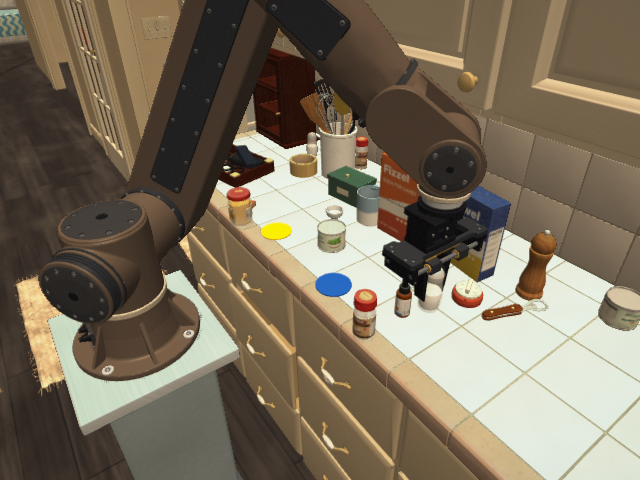

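```bash
python3 -m inch '[[[0.4,-0.024,0],0,1],[[0.7,-0.042,0],0,1],[[0.8,-0.048,0],0,1],[[0.8,-0.048,0],0,1],[[0.8,-0.048,0],0,1],[[0.6,-0.036,0],0,1],[[0.387,-0.022,0],0,1],[[0,0,0.3],0,1],[[0,0,0.5],0,1],[[0,0,0.5],0,1]]'
python3 -m inch '[[[0,0,0.3],0,1],[[0,0,0.2],0,1],[[0,0,0],0,1],[[0,0,0.05],0,1],[[0,0,0.04],0,1],[[0,0,0.03],0,1],[[0,0,0],0,1],[[0,0,0],0,1],[[0,0,0],0,1],[[0,0,0],0,1]]'
python3 - <<'E'
from h import *
s=env.state();print(s['eef_pos'],s['ft_force'])
a=shot('scene');b=shot('top')
for n in('salt_shaker','blue_coaster'):print(locate(n,(a,b),z0=4*(n[0]=='s'),near=np.array([416,-110])))
E
```

```text
t: 11.0
eef_pos: [415.9, -109.0, 68.9]
tcp_rot: [-3.14, -0.001, 1.571]
ft_force: [0.5, -0.2, -1.8]
opening: 0.424
grip_force: 29.7
t: 12.25
eef_pos: [416.5, -109.3, 33.5]
tcp_rot: [3.141, -0.0, 1.57]
ft_force: [0.2, -0.7, -1.0]
opening: 0.429
grip_force: 29.7
[ 416.45303483 -109.31003823   33.46094932] [ 0.16502618 -0.69939174 -0.9943131 ]
salt_shaker missed
[([413.5, -114.6], 0.89, 462, 693), None]
blue_coaster missed
[([412.3, -121.5], 0.97, 382, 747), None]
```

```bash
python3 -m inch '[[[0,0,0],0,-1],[[0,0,0],0,-1],[[0,0,0],0,-1],[[0,0,0],0,-1],[[0,0,0],0,-1],[[0,0,0],0,-1],[[0,0,-0.1],0,-1],[[0,0,-0.4],0,-1],[[0,0,-0.7],0,-1],[[0,0,-0.7],0,-1]]'
python3 -m inch '[[[0,0,-0.7],0,-1],[[0,0,-0.3],0,-1],[[0.5,0,0],0,-1],[[0.8,0,0],0,-1],[[0.8,0,0],0,-1],[[0.8,0,0],0,-1],[[0.8,-0.1,0],0,-1],[[0.8,-0.2,0],0,-1],[[0.7,-0.2,0],0,-1],[[0.6,-0.2,0],0,-1]]'
python3 - <<'E'
from h import *
s=env.state();print(s['eef_pos'],s['ft_force'])
a=shot('scene','s2.png');b=shot('top')
for n in('salt_shaker','blue_coaster'):print(locate(n,(a,b),z0=4*(n[0]=='s'),near=np.array([416,-110])))
print(locate('lidded_jar',(a,b),near=np.array([370,264])))
E
```

```text
t: 13.8
eef_pos: [416.2, -109.2, 149.0]
tcp_rot: [-3.141, -0.0, 1.571]
ft_force: [1.0, -0.1, -0.2]
opening: 1.001
grip_force: 0.0
t: 15.05
eef_pos: [373.7, 240.2, 207.9]
tcp_rot: [3.141, -0.0, 1.571]
ft_force: [0.8, 0.2, -0.0]
opening: 0.996
grip_force: 0.0
[373.69836247 240.17330227 207.85317211] [ 0.84937336  0.16726206 -0.0280884 ]
[([414.0, -110.3], 0.84, 553, 690), ([416.8, -110.5], 0.85, 392, 435)]
[([410.6, -118.3], 0.56, 421, 746), ([419.7, -109.1], 0.6, 886, 1219)]
[([367.9, 264.8], 0.84, 885, 893), ([373.6, 231.4], 0.4, 93, 992)]
```

```bash
python3 -m inch '[[[0.2,-0.05,0],0,-1],[[0.2,0,0],0,-1],[[0.01,0,0.2],0,-1],[[0,0,0.5],0,-1],[[0,0,0.5],0,-1],[[0,0,0.5],0,-1],[[0,0,0.5],0,-1],[[0,0,0.4],0,-1],[[0,0,0.35],0,-1],[[0,0,0],0,-1]]'
python3 -m inch '[[[0,0,0],0,-1],[[0,0,0],0,1],[[0,0,0],0,1],[[0,0,0],0,1],[[0,0,0],0,1],[[0,0,0],0,1],[[0,0,0],0,1],[[0,0,0],0,1],[[0,0,0],0,1],[[0,0,0],0,1]]'
python3 - <<'E'
from h import *
s=env.state();print(s['eef_pos'],s['ft_force'],s['grip_force'])
a=shot('scene');print(locate('lidded_jar',(a,),near=np.array([370,264])))
E
```

```text
t: 16.7
eef_pos: [370.6, 262.9, 28.9]
tcp_rot: [-3.139, 0.002, 1.571]
ft_force: [-0.1, -1.1, 0.4]
opening: 1.003
grip_force: 0.0
t: 17.95
eef_pos: [371.7, 263.4, 30.6]
tcp_rot: [3.141, -0.0, 1.571]
ft_force: [0.6, -1.4, 5.2]
opening: 0.643
grip_force: 30.0
[371.70169294 263.38032139  30.57889405] [ 0.64138145 -1.41483403  5.15744067] 29.982824557860113
[([367.5, 256.1], 0.84, 725, 901)]
```

```bash
python3 -m inch '[[[0,0,-0.1],0,1],[[0,0,-0.3],0,1],[[0,0,-0.3],0,1],[[-0.2,0.117,0],0,1],[[-0.4,0.2,0],0,1],[[-0.4,0.25,0],0,1],[[-0.4,0.25,0],0,1],[[-0.19,0.1,0],0,1],[[0,0,0],0,1],[[0,0,0.3],0,1]]'
python3 -m inch '[[[0,0,0.2],0,1],[[0,0,0.06],0,1],[[0,0,0.04],0,1],[[0,0,0.03],0,1],[[0,0,0],0,1],[[0,0,0],0,1],[[0,0,0],0,1],[[0,0,0],0,1],[[0,0,0],0,1],[[0,0,0],0,1]]'
```

```text
t: 19.3
eef_pos: [426.6, 168.3, 54.7]
tcp_rot: [3.14, -0.001, 1.57]
ft_force: [-0.2, 0.1, -4.8]
opening: 0.646
grip_force: 30.0
t: 20.55
eef_pos: [426.5, 167.9, 34.6]
tcp_rot: [3.142, -0.0, 1.57]
ft_force: [-0.2, -0.1, -4.3]
opening: 0.644
grip_force: 30.0
```

```bash
python3 -m inch '[[[0,0,0.008],0,1],[[0,0,0],0,-1],[[0,0,0],0,-1],[[0,0,0],0,-1],[[0,0,0],0,-1],[[0,0,0],0,-1],[[0,0,0],0,-1],[[0,0,-0.2],0,-1],[[0,0,-0.6],0,-1],[[0,0,-0.8],0,-1]]'
python3 -m inch '[[[0,0,-0.8],0,-1],[[-0.3,0,-0.3],0,-1],[[-0.8,0,0],0,-1],[[-0.8,0,0],0,-1],[[-0.8,0,0],0,-1],[[-0.8,0,0],0,-1],[[-0.8,-0.1,0],0,-1],[[-0.8,-0.2,0],0,-1],[[-0.8,-0.2,0],0,-1],[[-0.8,-0.2,0],0,-1]]'
python3 - <<'E'
from h import *
s=env.state();print(s['eef_pos'],s['ft_force'],s['grip_force'])
a=shot('scene','s3.png');b=shot('top')
for n,x,z in(('lidded_jar',(427,169),4),('yellow_coaster',(427,169),0),('salt_shaker',(416,-110),4),('spice_jar',(370,-277),0)):print(n,locate(n,(a,b),z0=z,near=np.array(x)))
E
```

```text
t: 21.8
eef_pos: [426.0, 167.8, 131.4]
tcp_rot: [-3.14, 0.0, 1.57]
ft_force: [0.3, -0.3, -0.0]
opening: 0.998
grip_force: 0.0
t: 23.05
eef_pos: [383.7, -235.6, 197.0]
tcp_rot: [3.141, 0.0, 1.57]
ft_force: [-0.4, 0.3, 0.7]
opening: 1.003
grip_force: 0.0
[ 383.6695688  -235.55606334  197.01555186] [-0.41733133  0.27241451  0.68056292] 0.0
lidded_jar [([422.9, 170.6], 0.71, 972, 939), ([426.8, 168.9], 0.58, 900, 954)]
yellow_coaster missed
yellow_coaster [None, ([420.5, 151.7], 0.8, 416, 1222)]
salt_shaker [([410.9, -115.5], 0.59, 533, 697), ([416.9, -111.0], 0.92, 354, 435)]
spice_jar missed
spice_jar [([368.0, -279.0], 0.85, 1120, 1128), None]
```

View pics/s3.png

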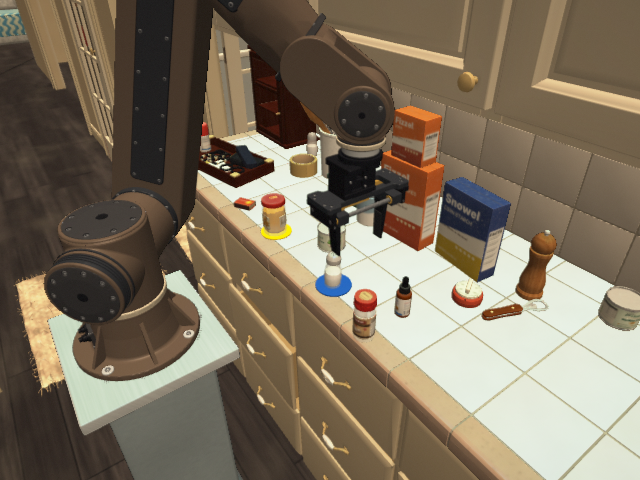

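```bash
python3 -m inch '[[[-0.35,-0.1,0],-1,-1],[[-0.35,-0.07,0],-1,-1],[[0,0,0],-1,-1],[[0,0,0],-1,-1],[[0,0,0],-1,-1],[[0,0,0],-1,-1],[[0,0,0],-1,-1],[[0,0,0],-1,-1],[[0,0,0],-1,-1],[[0,0,0],-1,-1]]'
python3 -m inch '[[[0,0,0.1],-1,-1],[[0,0,0.1],-1,-1],[[0,0,0.1],-1,-1],[[0,0,0.1],-1,-1],[[0,0,0.1],-1,-1],[[0,0,0.1],-1,-1],[[0,0,0.1],-1,-1],[[0,0,0],-1,-1],[[0,0,0],0,-1],[[0,0,0],0,-1]]'
```

```text
t: 24.8
eef_pos: [376.3, -275.8, 196.1]
tcp_rot: [3.141, -0.0, 2.447]
ft_force: [-0.7, 0.8, -0.0]
opening: 0.997
grip_force: 0.0
t: 26.05
eef_pos: [376.2, -276.1, 154.2]
tcp_rot: [3.142, 0.0, 3.14]
ft_force: [0.5, -0.0, -0.0]
opening: 1.003
grip_force: 0.0
```

```bash
python3 -m inch '[[[0.078,-0.025,0.3],0,-1],[[0,0,0.4],0,-1],[[0,0,0.5],0,-1],[[0,0,0.5],0,-1],[[0,0,0.27],0,-1],[[0,0,0],0,-1],[[0,0,0],0,1],[[0,0,0],0,1],[[0,0,0],0,1],[[0,0,0],0,1]]'
python3 -m inch '[[[0,0,0],0,1],[[0,0,0],0,1],[[0,0,0],0,1],[[0,0,0],0,1],[[0,0,0],0,1],[[0,0,0],0,1],[[0,0,-0.1],0,1],[[0,0,-0.4],0,1],[[0,0,-0.7],0,1],[[0,0,-0.8],0,1]]'
python3 -c "
from h import *
s=env.state();print(s['eef_pos'])"
```

```text
t: 27.3
eef_pos: [371.5, -278.0, 36.2]
tcp_rot: [-3.141, 0.0, 3.141]
ft_force: [-0.2, 0.0, 0.1]
opening: 0.639
grip_force: 0.0
t: 28.55
eef_pos: [371.0, -277.6, 157.3]
tcp_rot: [3.141, -0.001, 3.141]
ft_force: [-0.1, -0.5, -0.9]
opening: 0.457
grip_force: 30.0
[ 371.04803345 -277.58325477  157.25873047]
```

```bash
python3 -m inch '[[[-0.1,0.3,-0.2],0,1],[[-0.1,0.6,0],0,1],[[-0.1,0.75,0],0,1],[[-0.1,0.8,0],0,1],[[-0.1,0.8,0],0,1],[[-0.1,0.8,0],0,1],[[-0.1,0.6,0],0,1],[[-0.1,0.35,0],0,1],[[-0.033,0.12,0],0,1],[[0,0,0],0,1]]'
python3 -m inch '[[[0,0,0.3],0,1],[[0,0,0.5],0,1],[[0,0,0.6],0,1],[[0,0,0.5],0,1],[[0,0,0.2],0,1],[[0,0,0.05],0,1],[[0,0,0],0,1],[[0,0,0],0,1],[[0,0,0],0,1],[[0,0,0],0,1]]'
python3 -c "
from h import *
s=env.state();print(s['eef_pos'],s['ft_force'])"
```

```text
t: 29.8
eef_pos: [421.3, 29.2, 168.1]
tcp_rot: [3.142, 0.0, -3.141]
ft_force: [-0.4, 0.1, -0.6]
opening: 0.457
grip_force: 30.0
t: 31.05
eef_pos: [421.6, 29.4, 39.2]
tcp_rot: [3.142, 0.001, 3.141]
ft_force: [-0.2, -0.5, -1.2]
opening: 0.457
grip_force: 30.0
[421.57492147  29.35278048  39.2339643 ] [-0.18679449 -0.4734183  -1.18509133]
```

```bash
python3 -m inch '[[[0,0,0.02],0,1],[[0,0,0.02],0,1],[[0,0,0],0,1],[[0,0,0],0,-1],[[0,0,0],0,-1],[[0,0,0],0,-1],[[0,0,0],0,-1],[[0,0,0],0,-1],[[0,0,-0.1],0,-1],[[0,0,-0.5],0,-1]]'
python3 -m inch '[[[0,0,-0.8],0,-1],[[0,0,-0.8],0,-1],[[0,-0.5,-0.3],0,-1],[[-0.1,-0.8,0],0,-1],[[-0.1,-0.8,0],0,-1],[[-0.2,-0.8,0],0,-1],[[-0.2,-0.8,0],0,-1],[[-0.2,-0.8,0],0,-1],[[-0.2,-0.5,0],0,-1],[[0,-0.08,0],0,-1]]'
python3 - <<'E'
from h import *
s=env.state();print(s['eef_pos'],s['ft_force'],s['grip_force'])
a=shot('scene','s4.png');b=shot('top')
for n,x,z in(('lidded_jar',(427,169),4),('salt_shaker',(416,-110),4),('spice_jar',(421,30),0),('dropper_bottle',(480,-275),0),('pea_tin',(512,26),0)):print(n,locate(n,(a,b),z0=z,near=np.array(x)))
E
```

```text
t: 32.3
eef_pos: [420.8, 29.3, 72.3]
tcp_rot: [3.141, -0.003, 3.141]
ft_force: [0.1, -0.5, 0.4]
opening: 0.996
grip_force: 0.0
t: 33.55
eef_pos: [481.4, -277.0, 186.5]
tcp_rot: [3.142, 0.0, 3.14]
ft_force: [-0.4, 0.6, -0.3]
opening: 1.004
grip_force: 0.0
[ 481.42438913 -276.98965175  186.47268578] [-0.44137994  0.60381619 -0.33039123] 0.0
lidded_jar [([424.3, 172.5], 0.58, 867, 938), ([429.2, 174.1], 0.66, 737, 959)]
salt_shaker [([414.3, -110.2], 0.94, 588, 692), ([425.9, -117.9], 0.46, 150, 442)]
spice_jar missed
spice_jar [([418.5, 30.3], 0.82, 762, 749), None]
dropper_bottle missed
dropper_bottle [([475.8, -277.4], 0.75, 549, 586), None]
pea_tin [([508.5, 26.9], 0.59, 885, 913), ([532.9, 19.1], 0.69, 478, 1129)]
```

```bash
python3 -m inch '[[[0,0,0.1],1,-1],[[0,0,0.1],1,-1],[[0,0,0.1],1,-1],[[0,0,0.1],1,-1],[[0,0,0.1],1,-1],[[0,0,0.1],1,-1],[[0,0,0.1],1,-1],[[0,0,0.1],1,-1],[[0,0,0.1],1,-1],[[0,0,0.1],1,-1]]'
python3 -m inch '[[[0.02,0,0.1],1,-1],[[0,0,0.2],0.8,-1],[[0,0,0.4],0,-1],[[0,0,0.4],0,-1],[[0,0,0.3],0,-1],[[0,0,0.2],0,-1],[[0,0,0],0,-1],[[0,0,0],0,1],[[0,0,0],0,1],[[0,0,0],0,1]]'
python3 -m inch '[[[0,0,0],0,1],[[0,0,0],0,1],[[0,0,0],0,1],[[0,0,0],0,1],[[0,0,0],0,1],[[0,0,0],0,1],[[0,0,0],0,1],[[0,0,-0.2],0,1],[[0,0,-0.5],0,1],[[0,0,-0.8],0,1]]'
python3 - <<'E'
from h import *
s=env.state();print(s['eef_pos'])
a=shot('scene','s5.png');b=shot('top')
print(locate('dropper_bottle',(a,b),z0=s['eef_pos'][2]-31,near=np.array((480,-276))))
for n,x,z in(('lidded_jar',(427,169),4),('spice_jar',(421,30),0),('pea_tin',(512,26),0)):print(n,locate(n,(a,b),z0=z,near=np.array(x)))
E
```

```text
t: 35.4
eef_pos: [481.3, -275.5, 126.3]
tcp_rot: [3.142, -0.0, 2.266]
ft_force: [1.0, -0.5, -0.1]
opening: 0.998
grip_force: 0.0
t: 36.65
eef_pos: [480.8, -274.7, 31.0]
tcp_rot: [3.141, 0.001, 2.112]
ft_force: [-0.4, 0.2, -0.5]
opening: 0.739
grip_force: 0.0
t: 37.9
eef_pos: [480.1, -274.2, 121.3]
tcp_rot: [-3.141, -0.002, 2.112]
ft_force: [-0.3, -0.4, -1.3]
opening: 0.335
grip_force: 30.0
[ 480.08828185 -274.2296197   121.27466246]
dropper_bottle missed
[([454.2, -302.7], 0.66, 254, 708), None]
lidded_jar [([422.1, 168.5], 0.9, 949, 943), ([426.9, 169.4], 0.91, 913, 953)]
spice_jar missed
spice_jar [([419.0, 32.4], 0.76, 726, 746), None]
pea_tin missed
pea_tin [([511.2, 26.4], 0.95, 883, 913), None]
```

View pics/s5.png

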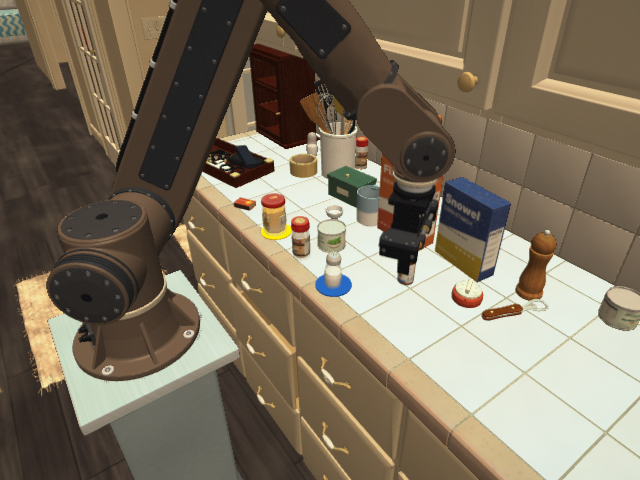

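```bash
python3 -m inch '[[[0.3,0.17,-0.3],0,1],[[0.6,0.34,0],0,1],[[0.7,0.395,0],0,1],[[0.8,0.45,0],0,1],[[0.8,0.45,0],0,1],[[0.8,0.45,0],0,1],[[0.7,0.395,0],0,1],[[0.5,0.28,0],0,1],[[0.2,0.118,0],0,1],[[0,0,0],0,1]]'
python3 -m inch '[[[0,0,0.2],0,1],[[0,0,0.4],0,1],[[0,0,0.4],0,1],[[0,0,0.4],0,1],[[0,0,0.3],0,1],[[0,0,0],0,1],[[0,0,0],0,1],[[0,0,0],0,1],[[0,0,0],0,1],[[0,0,0],0,1]]'
python3 -c "
from h import *
s=env.state();print(s['eef_pos'],s['ft_force'])"
```

```text
t: 39.65
eef_pos: [470.5, 97.5, 138.3]
tcp_rot: [-3.141, -0.0, 2.113]
ft_force: [-0.3, -0.5, -0.4]
opening: 0.33
grip_force: 30.0
t: 40.9
eef_pos: [470.7, 97.4, 36.8]
tcp_rot: [3.141, 0.0, 2.112]
ft_force: [-0.0, 0.4, 0.0]
opening: 0.332
grip_force: 30.0
[470.69380949  97.38291872  36.84490769] [-0.04754149  0.4425787   0.02336328]
```

```bash
python3 -m inch '[[[0,0,0.06],0,1],[[0,0,0.025],0,1],[[0,0,0],0,1],[[0,0,0],0,-0.2],[[0,0,0],0,-0.2],[[0,0,0],0,-0.2],[[0,0,0],0,-0.2],[[0,0,-0.1],0,-0.2],[[0,0,-0.5],0,-0.2],[[0,0,-0.6],0,-0.2]]'
python3 -m inch '[[[0,0,-0.7],0,-0.2],[[0,0,-0.7],0,-0.2],[[0.5,0.3,0],0,-0.2],[[0.8,0.3,0],0,-1],[[0.8,0.3,0],0,-1],[[0.8,0.1,0],0,-1],[[0.5,0,0],0,-1],[[0.3,0,0],0,-1],[[0,0,0],0,-1],[[0,0,0],0,-1]]'
python3 - <<'E'
from h import *
s=env.state();print(s['eef_pos'])
a=shot('scene','s6.png');b=shot('top','t6.png')
for n,x,z in(('lidded_jar',(427,169),4),('dropper_bottle',(469,98),0),('spice_jar',(421,30),0),('salt_shaker',(416,-110),4),('pea_tin',(512,26),0),('egg_cup',(583,103),0)):print(n,locate(n,(a,b),z0=z,near=np.array(x)))
for r in eyes.cut_out('matchbox',b)[:1]:
    m=np.asarray(r['mask']).astype(np.uint8);print(r['score'],m.sum(),cv2.minAreaRect(max(cv2.findContours(m,0,2)[0],key=len)))
E
```

```text
t: 42.15
eef_pos: [470.2, 97.3, 104.3]
tcp_rot: [-3.141, -0.001, 2.112]
ft_force: [0.1, 0.4, 0.2]
opening: 0.598
grip_force: 0.0
t: 43.4
eef_pos: [408.2, 317.8, 187.6]
tcp_rot: [3.141, 0.0, 2.111]
ft_force: [-0.4, -0.5, -1.1]
opening: 1.001
grip_force: 0.0
[408.18335856 317.84111704 187.56212907]
lidded_jar [([421.7, 167.8], 0.68, 941, 943), ([427.7, 169.5], 0.83, 967, 955)]
dropper_bottle [([505.2, 154.0], 0.44, 66, 359), ([473.9, 96.8], 0.53, 199, 262)]
spice_jar missed
spice_jar [None, ([421.6, 31.3], 0.77, 469, 469)]
salt_shaker [([413.3, -111.7], 0.96, 547, 696), ([417.4, -111.2], 0.74, 347, 436)]
pea_tin [([509.2, 25.3], 0.92, 841, 913), ([514.5, 25.8], 0.93, 1008, 1125)]
egg_cup [([587.8, 119.2], 0.64, 194, 324), ([580.2, 102.8], 0.86, 417, 446)]
0.68 226 ((157.4000244140625, 269.300048828125), (17.8885440826416, 12.969193458557129), 63.43495178222656)
```

View pics/s6.png

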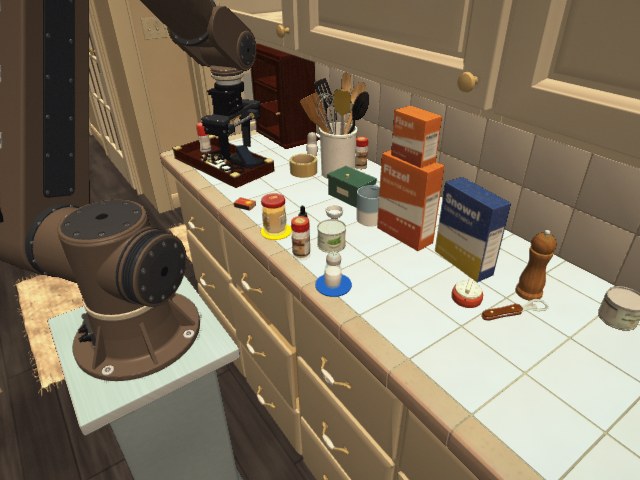

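View pics/t6.png

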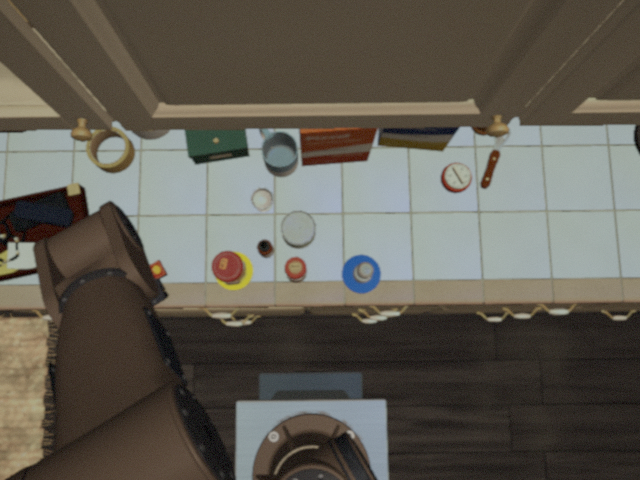

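```bash
python3 -m inch '[[[0,0,0],0.5,-1],[[0.15,0.22,0],0,-1],[[0.155,0.222,0],0,-1],[[0,0,0.4],0,-1],[[0,0,0.6],0,-1],[[0,0,0.6],0,-1],[[0,0,0.6],0,-1],[[0,0,0.5],0,-1],[[0,0,0.2],0,-1],[[0,0,0],0,-1]]'
python3 - <<'E'
from h import *
for i in range(4):
    s=env.state();print(s['eef_pos'],s['tcp_rot'])
    a=shot('scene','s7.png')
print(eyes.cut_out('matchbox',a)[:1] and [(r['centre'],r['score'],np.round(at_z(a,r['centre'],8))) for r in eyes.cut_out('matchbox',a)[:2]])
E
```

```text
t: 45.4
eef_pos: [422.4, 347.7, 13.1]
tcp_rot: [-3.141, -0.0, 2.069]
ft_force: [-0.4, -0.0, 0.4]
opening: 1.001
grip_force: 0.0
[422.39734482 347.68833594  13.06410979] [-3.14082477e+00 -2.09908707e-06  2.06850406e+00]
[422.64960379 347.76390833  13.81682818] [ 3.14115961e+00 -8.82653503e-05  2.06832889e+00]
[422.76987047 347.79590487  14.26378221] [ 3.14031166e+00 -1.46997129e-04  2.06827547e+00]
[422.86372094 347.75498856  14.49910787] [ 3.13977755e+00 -1.67641426e-04  2.06814361e+00]
[([202.7, 247.0], 0.62, array([429., 344.,   8.]))]
```

```bash
python3 -m inch '[[[0,0,0.1],0,-1],[[0,0,0.06],0,-1],[[0,0,0],0,-1],[[0,0,0],0,1],[[0,0,0],0,1],[[0,0,0],0,1],[[0,0,0],0,1],[[0,0,0],0,1],[[0,0,0],0,1],[[0,0,0],0,1]]'
python3 -m inch '[[[0,0,0],0,1],[[0,0,0],0,1],[[0,0,0],0,1],[[0,0,-0.1],0,1],[[0,0,-0.4],0,1],[[0,0,-0.6],0,1],[[0,0,-0.8],0,1],[[0,0,-0.8],0,1],[[0,0,-0.3],0,1],[[0,0,0],0,1]]'
python3 - <<'E'
from h import *
b=shot('top')
a=shot('scene','s8.png');s=env.state();print(s['eef_pos'],s['opening'],s['grip_force'])
im=cv2.imread('pics/s8.png')[80:280,140:340];cv2.imwrite('pics/s8c.png',cv2.resize(im,(600,600)))
for p in(a,b):print([(r['centre'],r['score'],np.asarray(r['mask']).sum(),np.round(at_z(p,r['centre'],s['eef_pos'][2]+6))) for r in eyes.cut_out('matchbox',p)[:2]])
E
```

```text
t: 46.95
eef_pos: [422.3, 347.3, 3.9]
tcp_rot: [3.142, -0.0, 2.068]
ft_force: [-1.5, 0.6, 1.0]
opening: 0.389
grip_force: 30.0
t: 48.2
eef_pos: [422.6, 347.5, 185.3]
tcp_rot: [3.139, -0.0, 2.068]
ft_force: [1.7, 0.1, -1.0]
opening: 0.39
grip_force: 30.0
[421.9480569  347.03016636 183.26667276] 0.3880020884334072 29.996438026428223
[([146.9, 242.1], 0.62, np.int64(139), array([431., 337., 189.])), ([287.8, 333.5], 0.47, np.int64(441), array([ 274., -304.,  189.]))]
[([253.1, 137.7], 0.64, np.int64(140), array([442., 326., 189.]))]
```

View pics/s8c.png

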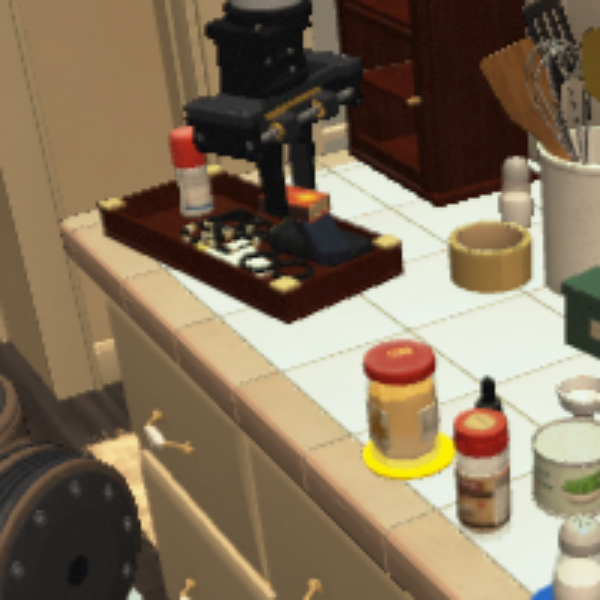

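```bash
python3 -m inch '[[[-0.3,-0.155,0],0,1],[[-0.5,-0.26,0],0,1],[[-0.6,-0.31,0],0,1],[[-0.6,-0.31,0],0,1],[[-0.4,-0.21,0],0,1],[[-0.217,-0.11,0],0,1],[[0,0,0.4],0,1],[[0,0,0.4],0,1],[[0,0,0.2],0,1],[[0,0,0],0,1]]'
python3 - <<'E'
from h import *
b=shot('top','t9.png')
a=shot('scene','s9.png');shot('top');shot('top');s=env.state();print(s['eef_pos'],s['opening'],s['grip_force'])
im=cv2.imread('pics/s9.png')[120:270,200:350];cv2.imwrite('pics/s9c.png',cv2.resize(im,(600,600)))
E
```

```text
t: 49.65
eef_pos: [425.4, 170.4, 123.3]
tcp_rot: [-3.14, -0.001, 2.068]
ft_force: [0.1, -0.4, 0.3]
opening: 0.392
grip_force: 30.0
[426.04378104 170.65234565 124.49248328] 0.39026226714333734 29.996337890625
```

View pics/s9c.png

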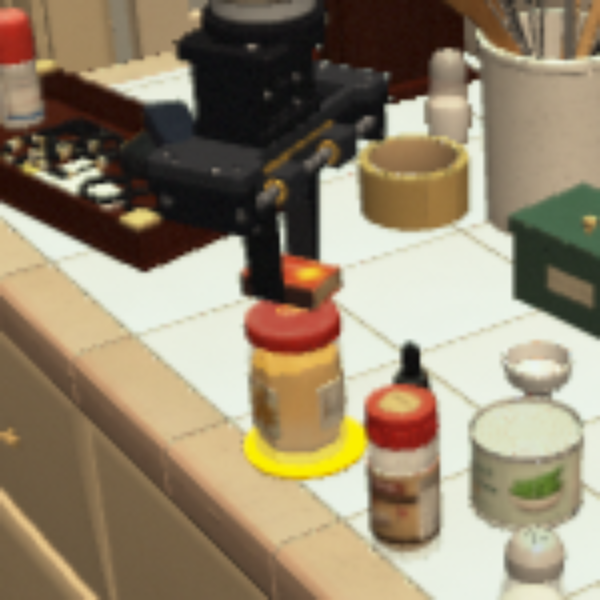

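```bash
python3 -m inch '[[[0,0,0.15],0,1],[[0,0,0.07],0,1],[[0,0,0.03],0,1],[[0,0,0.015],0,1],[[0,0,0],0,1],[[0,0,0],0,1],[[0,0,0],0,1],[[0,0,0],0,1],[[0,0,0],0,1],[[0,0,0],0,1]]'
python3 -c "
from h import *
s=env.state();print(s['eef_pos'],s['ft_force'])"
```

```text
t: 51.1
eef_pos: [425.7, 170.5, 108.0]
tcp_rot: [3.142, -0.0, 2.068]
ft_force: [0.3, 0.3, -0.3]
opening: 0.392
grip_force: 30.0
[425.73877748 170.49255412 107.95276653] [ 0.34217527  0.34720992 -0.29261686]
```

Release, rise, and swing clear to the left so both cameras see it.

```bash
python3 -m inch '[[[0,0,0.005],0,1],[[0,0,0],0,1],[[0,0,0],0,-0.2],[[0,0,0],0,-0.2],[[0,0,0],0,-0.2],[[0,0,0],0,-0.2],[[0,0,0],0,-0.2],[[0,0,-0.1],0,-0.2],[[0,0,-0.5],0,-0.2],[[0,0,-0.8],0,-0.2]]'
python3 -m inch '[[[0.5,0.2,-0.3],0,-0.2],[[0.8,0.2,0],0,-0.2],[[0.8,0.2,0],0,-0.2],[[0.8,0,0],0,-0.2],[[0.8,0,0],0,-0.2],[[0.5,0,0],0,-0.2],[[0.3,0,0],0,-0.2],[[0,0,0],0,-0.2],[[0,0,0],0,-0.2],[[0,0,0],0,-0.2]]'
python3 - <<'E'
from h import *
a=shot('scene','s10.png');b=shot('top','t10.png');s=env.state();print(s['eef_pos'],s['t'])
for n,x,z in(('lidded_jar',(427,169),4),('dropper_bottle',(469,98),0),('spice_jar',(421,30),0),('salt_shaker',(416,-110),4),('pea_tin',(512,26),0),('egg_cup',(583,103),0),('matchbox',(426,170),103)):print(n,locate(n,(a,b),z0=z,near=np.array(x)))
A=cv2.imread('pics/s10.png')[170:310,190:390];B=cv2.imread('pics/t10.png')[170:310,200:400]
cv2.imwrite('pics/c10.png',cv2.resize(np.vstack([A,B]),(428,600),interpolation=2))
E
```

```text
t: 52.35
eef_pos: [425.2, 170.3, 192.2]
tcp_rot: [-3.139, -0.001, 2.068]
ft_force: [-0.0, -0.3, 0.3]
opening: 0.601
grip_force: 0.0
t: 53.6
eef_pos: [329.2, 424.2, 209.8]
tcp_rot: [3.141, 0.0, 2.067]
ft_force: [0.6, 1.2, 0.7]
opening: 0.602
grip_force: 0.0
[329.05828815 424.40416474 209.74859085] 53.7
lidded_jar [([413.0, 153.3], 0.93, 784, 962), ([418.0, 161.1], 0.82, 406, 946)]
dropper_bottle missed
dropper_bottle [None, ([472.1, 97.1], 0.75, 237, 260)]
spice_jar [([417.8, 30.3], 0.57, 761, 752), ([421.7, 31.0], 0.67, 470, 468)]
salt_shaker [([413.3, -111.3], 0.89, 602, 691), ([416.6, -111.3], 0.76, 351, 437)]
pea_tin [([509.3, 25.4], 0.74, 819, 915), ([513.2, 25.3], 0.67, 1063, 1126)]
egg_cup [([589.1, 117.8], 0.74, 203, 322), ([580.2, 103.7], 0.88, 453, 445)]
matchbox [([424.3, 173.1], 0.84, 258, 276), ([429.0, 169.4], 0.63, 544, 567)]
```

View pics/c10.png

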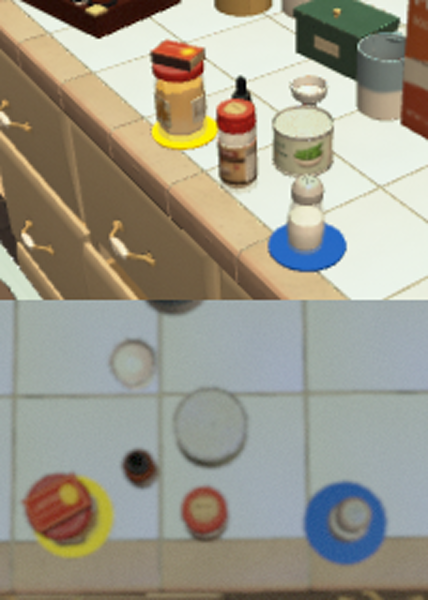

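The crops show the matchbox flat on the red lid, both coasters occupied at their centres, and the spice jar and dropper bottle at their midpoints. The measured positions agree to about 2 mm and the egg cup has not moved.

```bash
python3 -c "
from cell import env
print(env.job_done())"
```

```text
the job is handed in; nothing more can be done
None
```

The job is handed in at about 54 s: all five things were placed upright in the order asked, within about 2 mm by camera, and the egg cup was not moved; the hand-in returned no verdict.

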